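Hold the middle sieve up to the inspection light

TASK

Before the day's dusting starts, the mesh of the middle-sized sieve has to be checked for broken wires: draw that sieve up out of the rack, turn it and hold it up in front of the lit inspection panel, with its mesh parallel to the panel's face, opposite the middle of the face and about 10 cm off it. Finish while still holding it there in the gripper, motionless and touching nothing else. Leave the other two sieves standing in the rack, and do not knock the lamp or the other things on the counter.

Things in the scene. Friction and masses are not known exactly. Their poses are not given: they have to be found in the camera images.
- sieve_middle_centre (a point): The sieve to check, the middle-sized of three look-alike sieves: bentwood hoop 120 mm across, 42 mm deep, wall 5 mm, wire mesh 4 mm inside one edge, about 75 g, standing on edge in the rack. Point: the hoop's centre; own y = hoop axis (mesh normal), own z = up. Centre 81 mm, rim top 141 mm above the counter; grip from above over the rim, across the 42 mm depth.
- sieve_middle: The same middle-sized sieve; origin at its lowest rim point as it stands in the rack (60 mm below the centre), same axes.
- sieve_small_centre (a point): The smallest of three look-alike sieves: bentwood hoop 92 mm across, 42 mm deep, wall 5 mm, wire mesh 4 mm inside one edge, about 60 g, standing on edge in the rack. Point: the hoop's centre; own y = hoop axis (mesh normal), own z = up. Stays in the rack (rim's top 110 mm above the counter).
- sieve_large_centre (a point): The largest of three look-alike sieves: bentwood hoop 148 mm across, 42 mm deep, wall 5 mm, wire mesh 4 mm inside one edge, about 90 g, standing on edge in the rack. Point: the hoop's centre; own y = hoop axis (mesh normal), own z = up. Stays in the rack (rim's top 170 mm above the counter).
- rack: Fixed wooden drying rack, 150 x 262 mm, three bays along its own y, 80 mm apart, the middle one at its origin; which sieve is in which varies. 38 mm free between neighbouring sieves. Each stands on two rails between dowels reaching 70 mm above the counter, 3 mm of play either side. Origin: centre of its underside.
- light_face (a point): Centre of the lit white face of the inspection light, a flat LED panel (face 250 x 160 mm in a black frame 270 x 180 x 16 mm) held at mid-height in a yoke, its middle about 120 mm above the counter. Own -x = straight out of the face towards the viewer, own y = along its width, own z = up along the face.
- light_panel (a joint): How far the panel leans back in its yoke, rad: 0 = face upright, growing as the face turns up; about 0.55 to 0.8 at the start. Held by friction (0.8 N m); leave it as it is.
- bowl: Green glazed bowl standing on the counter, 160 mm across, 85 mm high; origin at the centre of its underside.
- tubs: Stack of nested white plastic tubs, 118 x 158 x 69 mm high; origin at the centre of its underside.
- caddy: Green tin tea caddy, 64 mm across, 110 mm high; origin at the centre of its underside.
- brush: Flour brush lying on the counter, about 190 mm long along its own x.
- light_stand: The inspection light's fixed stand: base plate 140 x 300 mm and yoke carrying the panel; origin at the centre of the plate's underside, own -x to the side the lit face looks to, 120 mm below the panel's pivot.
- light_top (a point): Middle of the upper edge of the panel's frame, 90 mm up along the face from its middle; same axes as the face.
There are look-alikes about, which are no part of the job. Of the things that look like the bowl, the largest one is meant. What is shaped like the sieve_middle but black or turquoise is not meant.

How it is judged:
On the way:
1. the middle-sized sieve has been drawn up clear of the rack, held in the gripper (height (world z) of sieve_middle_centre above 0.165 m and contact force between sieve_middle and rack below 0.1 N and contact force between sieve_middle and the fingers above 0.5 N), for 0.2 s.
At the end, for the whole second after the job is handed in: Middle sieve held still in the gripper, carried by nothing else, its centre 60-150 mm out from the panel face, within 40 mm of the face middle across and up it, over 110 mm above the counter, mesh parallel to the face within 12 degrees; all else within 30 mm of its start (contact force between sieve_middle and the fingers above 0.5 N and x of sieve_middle_centre in the frame of light_face between -0.15 and -0.06 m and y of sieve_middle_centre in the frame of light_face between -0.04 and 0.04 m and z of sieve_middle_centre in the frame of light_face between -0.04 and 0.04 m and angle between the y axis of sieve_middle_centre and the x axis of light_face, either way round below 0.21 rad and height (world z) of sieve_middle_centre above 0.11 m and linear speed of sieve_middle below 0.03 m/s and angular speed of sieve_middle below 0.3 rad/s and contact force between sieve_middle and rack below 0.1 N and contact force between sieve_middle and light_stand below 0.1 N and contact force between sieve_middle and bowl below 0.1 N and contact force between sieve_middle and tubs below 0.1 N and contact force between sieve_middle and caddy below 0.1 N and contact force between sieve_middle and brush below 0.1 N and distance of each of sieve_small_centre, sieve_large_centre, bowl, tubs, caddy, brush from where it was at the start of the episode below 0.03 m); the arm keeps its last pose, push and grip.
It fails at once if one of the other two sieves is pulled out or shifted by more than 30 mm (distance of any of sieve_small_centre, sieve_large_centre from where it was at the start of the episode above 0.03 m).
It fails at once if the inspection light is knocked (more than 25 N) or its lit face shifted (distance of light_top from where it was at the start of the episode above 0.012 m or contact force between light_stand and anything else above 25 N).
It fails at once if something else on the counter is shifted by more than 30 mm (distance of any of bowl, tubs, caddy, brush from where it was at the start of the episode above 0.03 m).
It also fails if it takes over 40 s, if anything falls off the work surface, if the arm or the gripper's body presses on something with over 40 N, if the wrist force passes 120 N, or if a joint passes its speed limit or range.

ROBOT

A 7-joint arm with a two-finger parallel gripper is mounted at the origin on the work surface. World frame = base frame: x ahead of the robot, y to its left, z up, the work surface at z = 0. Lengths are in m, angles in rad, forces in N, time in s.
With the tool pointing down it reaches from about 0.4 to 0.875 m from the base axis. Payload 19.3 kg.
Tool frame: the origin (TCP) lies on the centre line of the jaws, within the pads' length; the fingertips stand 14 mm ahead of it and the grasp point (between the pads) lies 5 mm behind it; y points along the fingers, x is the direction in which the jaws open and shut, and the axes are right-handed (so a half turn about y gives the same grasp; the last joint's range is limited). The gripper opens to 85 mm and grips with 20 to 120 N. Pads are 22 mm wide; open, the fingers measure 114 mm over their backs; the gripper's body (76 mm by 85 mm) begins 54 mm behind the grasp point. The pads swing forward as they close: fully open they stand 13 mm farther back than shut.
Start: joints at [1.073, 0.521, -0.036, 1.599, 0.021, 1.021, -0.113], TCP at [0.259, -0.569, 0.245] pointing down, gripper open.
Joint ranges: [-2.91, 2.91], [-0.3, 2.13], [-1.5, 1.42], [0.17, 2.43], [-1.26, 4.41], [0.16, 1.93], [-2.52, 2.52]. Speed limits (rad/s): [1.89, 1.89, 2.39, 2.39, 3.01, 3.01, 3.01].

INTERFACE

Orientations are given as [roll, pitch, yaw] about the fixed x, y, z axes, in that order (R = Rz(yaw) Ry(pitch) Rx(roll)).
In Python, from workcell import monitor, grab_frame, workorder gives the robot as it stands.
- The arm moves only by the tool drive_tool, never from a script. Its argument "steps" is one flat list of numbers, 5 for each row, row after row: the finger opening in mm, from 0 to 85.4, then the shift along the world's x, y, z in mm, then the turn about the world's z in degrees. In form: [fingers, tx, ty, tz, twist, fingers, tx, ty, tz, twist, ...]. A call has exactly 5 rows; each row shifts and turns the commanded pose from where the row before left it; what a row does not reach is not made up. A row lasts 1/12 s, in which the tool goes at most 41.7 mm and 7.16 degrees, less where a joint would pass 70% of its speed; a pose out of reach is approached as far as the arm can. A call is refused whole if a number of a shift passes 41.7 or a number of a turn 7.16, either way. A call with a gripper value outside its range is refused whole. The fingers move at their own pace and stop on an object; "grip_force" is the grip in N (left out, the last holds). Time passes only in rows, so rows that do not move let the fingers close, or fill a call up. It gives the time, the measured TCP pose, the force and the opening at its end, in the units of the state.
- monitor.observe(): the state, without advancing time (a new reading comes with each control period).
- grab_frame(name): name is "side" or "top"; returns a dict with "frame" (420x560x3 uint8, red, green, blue), "vertical_fov" (degrees; the focal length in pixels is half the picture's height over the tangent of half this angle, whatever the lens; pixels are square), "cx", "cy" (the principal point, pixels), "xyz" and "orientation" of the camera in the world. Camera axes: x right, y down, z forward; pixel columns grow to the right and rows downward; lengths in m; the calibration is good to about 2 mm. A picture is of the moment at which its call begins. There is no depth.
- workorder.job_done(): hands the job in, once; it reports no verdict.
The state is a dict: "clock": time; "qpos": joint angles; "qd": joint speeds; "joint_efforts": joint torques, N m; "position": TCP position; "tool_rot": TCP orientation; "force": force on the tool from outside, world axes, zero at the start; "moment": the same for the moment, N m; "grip_width": finger opening in m.
Only numpy, scipy, OpenCV 4.12 (cv2) and the standard library are available. Lean on these libraries where they do the work, as an engineer would, in place of code of your own. Each camera call takes 0.05 s, during which the arm holds its last target. There are 200 camera calls.

## Working session

There is one attempt and no reset: what is moved stays moved. The work goes in short steps, Python scripts to look and compute and a tool call to move; the robot and the scene stay as the last step left them, time stands still between calls to the robot, and variables do not carry over. Pictures are saved under pics/ and viewed, about 8 in all and at most 12, crops included, and the job is handed in when it is done.

Besides the shell and the picture viewer there is one more tool, called in YAML: its name, and indented under it one key for each argument. drive_tool: Moves the arm, as the interface text tells. Its arguments: {"type":"object","properties":{"steps":{"type":"array"},"grip_force":{"type":"number"}},"required":["steps"]}

```bash
mkdir -p pics; ls; cat > h.py <<'E'
import numpy as np,cv2
from scipy.spatial.transform import Rotation as R
from workcell import monitor, grab_frame, workorder
def cam(n):
    f=grab_frame(n); im=f["frame"]; h=im.shape[0]
    F=h/2/np.tan(np.radians(f["vertical_fov"])/2)
    o=np.array(f["orientation"],float)
    M=R.from_euler('xyz',o).as_matrix() if o.size==3 else o
    return dict(im=im,F=F,c=(f["cx"],f["cy"]),p=np.array(f["xyz"],float),M=M,raw={k:v for k,v in f.items() if k!="frame"})
def ray(C,u,v):
    d=C["M"]@np.array([(u-C["c"][0])/C["F"],(v-C["c"][1])/C["F"],1.]); return d/np.linalg.norm(d)
def onz(C,u,v,z):
    d=ray(C,u,v); return C["p"]+d*(z-C["p"][2])/d[2]
def proj(C,P):
    q=(np.atleast_2d(P)-C["p"])@C["M"]; return q[:,:2]/q[:,2:]*C["F"]+np.array(C["c"])
def tri(A,a,B,b):
    d,e=ray(A,*a),ray(B,*b); s,t=np.linalg.lstsq(np.c_[d,-e],B["p"]-A["p"],rcond=None)[0]
    x,y=A["p"]+s*d,B["p"]+t*e; return (x+y)/2,np.linalg.norm(x-y)
E
python3 - <<'E'
from h import *
for n in("side","top"):
    C=cam(n); print(n,C["raw"]); cv2.imwrite(f"pics/{n}0.png",cv2.resize(C["im"][:,:,::-1],(800,600),interpolation=cv2.INTER_CUBIC))
print(monitor.observe())
E
```

```text
pics
side {'vertical_fov': 45.25734442481324, 'cx': 283.40863879240464, 'cy': 199.28715657998373, 'xyz': array([0.28186459, 0.98164173, 0.82079024]), 'orientation': array([-2.14012778, -0.01438019, -2.97850795])}
top {'vertical_fov': 45.83291805445859, 'cx': 276.90773367777604, 'cy': 209.85039877257077, 'xyz': array([ 0.32696905, -0.06025755,  1.7413924 ]), 'orientation': array([-3.06816930e+00,  1.44601688e-03, -1.54213258e+00])}
{'clock': 0.1, 'qpos': array([ 1.07276852,  0.52196292, -0.03628774,  1.59992703,  0.02117287,
        1.02108138, -0.11280603]), 'qd': array([-0.0011528 , -0.00209769, -0.00066525, -0.00113106, -0.00119754,
        0.00029377, -0.00011508]), 'joint_efforts': array([ 7.01008074e-03, -9.28491640e+01,  1.98563799e+00, -3.70532441e+01,
        1.83056539e-02,  5.39737419e-03, -1.79324270e-04]), 'position': array([ 0.25915385, -0.56844022,  0.24478699]), 'tool_rot': array([-1.57086119e+00,  9.92624641e-04, -1.14303460e+00]), 'force': array([-0.14544499, -0.33437483,  0.43149651]), 'moment': array([ 0.03910447, -0.02377311,  0.02239862]), 'grip_width': 0.08568276348705246}
```

View pics/side0.png

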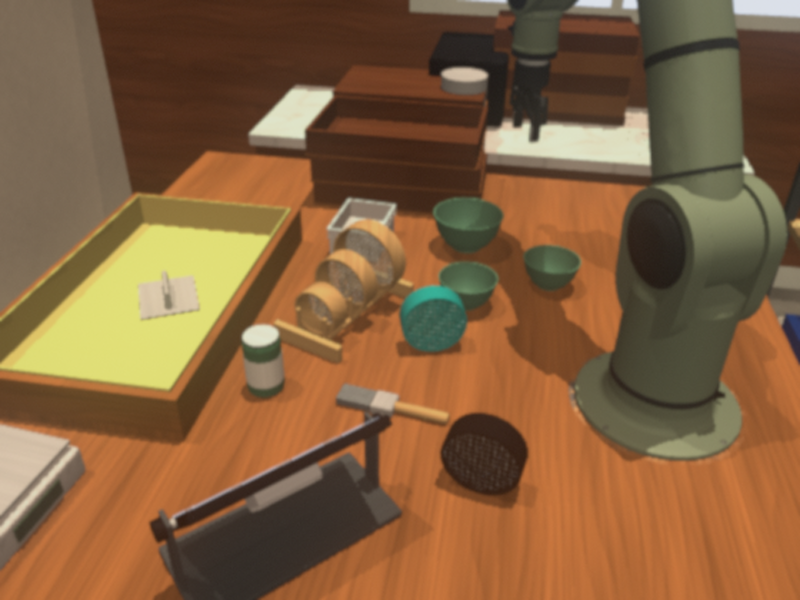

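View pics/top0.png

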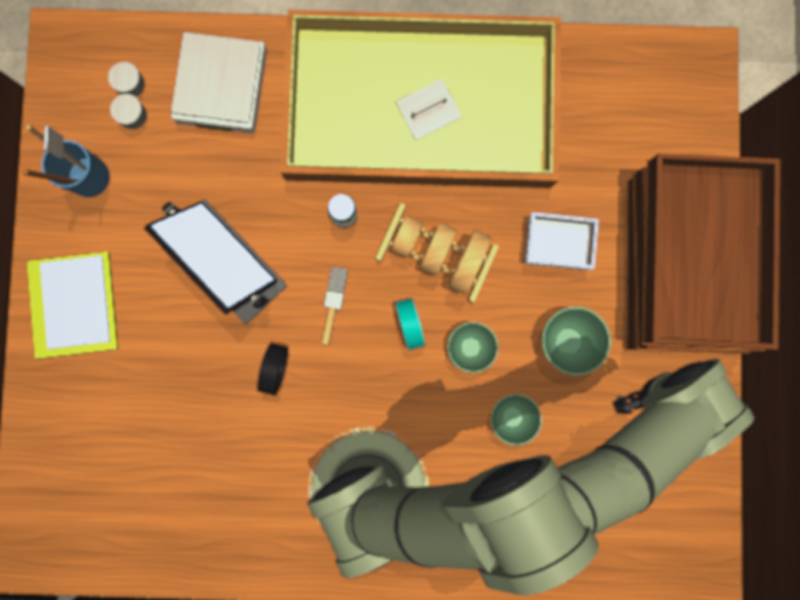

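The two views show three tan sieves in the rack. In the 800x600 top view they are small (406,238), middle (439,248) and large (472,262). The side view agrees: (322,305), (347,280) and (370,252), with diameters growing in that order. The turquoise and black hoops are decoys. The lamp's lit face is at top (213,255), and it looks towards the caddy side.

The face leans back but the rows only yaw, so I also need to find out how the tool can be tilted. I'll measure first.

```bash
python3 - <<'E'
from h import *
C=cam("top"); S=cam("side"); im=C["im"]
hsv=cv2.cvtColor(im,cv2.COLOR_RGB2HSV)
# lit face
m=cv2.inRange(hsv,(0,0,190),(180,60,255)); m[:130]=0; m[:,:100]=0; m[:,210:]=0; m[240:]=0
cs,_=cv2.findContours(m,cv2.RETR_EXTERNAL,cv2.CHAIN_APPROX_NONE); c=max(cs,key=cv2.contourArea)
r=cv2.minAreaRect(c); b=cv2.boxPoints(r)
e=cv2.approxPolyDP(cv2.convexHull(c),0.04*cv2.arcLength(c,True),True)[:,0].astype(float)
print("face rect",r,"\nquad",e.tolist())
K=np.array([[C["F"],0,C["c"][0]],[0,C["F"],C["c"][1]],[0,0,1.]])
if len(e)==4:
    if np.linalg.norm(e[0]-e[1])<np.linalg.norm(e[1]-e[2]): e=np.roll(e,-1,0)
    O=np.array([[-.125,.08,0],[.125,.08,0],[.125,-.08,0],[-.125,-.08,0]])
    n,rs,ts,er=cv2.solvePnPGeneric(O,e,K,None,flags=cv2.SOLVEPNP_IPPE)
    for rv,t,q in zip(rs,ts,er):
        Rw=C["M"]@cv2.Rodrigues(rv)[0]; print("face centre",C["p"]+C["M"]@t[:,0],"n",Rw[:,2],"w",Rw[:,0],"err",q)
# tan blobs
t=cv2.inRange(hsv,(12,70,120),(26,190,255)); t[:130]=0;t[225:]=0;t[:,:255]=0;t[:,355:]=0
cs,_=cv2.findContours(t,cv2.RETR_EXTERNAL,cv2.CHAIN_APPROX_NONE)
for c in cs:
    if cv2.contourArea(c)>40: r=cv2.minAreaRect(c); print("tan",np.round(r[0],1),np.round(r[1],1),round(r[2],1), onz(C,*r[0],.13).round(3))
a=cv2.resize(im[130:225,255:355,::-1],None,fx=6,fy=6,interpolation=cv2.INTER_CUBIC)
cv2.imwrite("pics/rack.png",a)
for P in ([1/1.4286*439,248*.7],):print(onz(C,*P,.14))
for n,(u,v) in dict(caddy=(341,208),stacknear=(650,255),bowl=(575,340)).items(): print(n,onz(C,u*.7,v*.7,.1))
st=tri(C,(648*.7,345*.7),S,(485*.7,135*.7));print("stack corner?",st)
E
```

```text
face rect ((148.47064208984375, 176.52774047851562), (83.97001647949219, 36.31026840209961), 46.636573791503906) 
quad [[189.0, 196.0], [158.0, 213.0], [107.0, 158.0], [140.0, 143.0]]
face centre [0.54678989 0.37855795 0.08458016] n [ 0.53468489 -0.54701234  0.64411922] w [0.70998945 0.70415935 0.00863695] err [0.4833403]
face centre [0.54128301 0.37778483 0.08731336] n [-0.70918156  0.19664964  0.67704537] w [0.64396706 0.57159647 0.50851146] err [1.09583852]
tan [304.5 177. ] [99. 94.] 0.0 [ 0.556 -0.142  0.13 ]
[ 0.56553657 -0.14988615  0.14      ]
caddy [0.65937408 0.07952226 0.1       ]
stacknear [ 0.56904378 -0.64369318  0.1       ]
bowl [ 0.36635496 -0.47116447  0.1       ]
stack corner? (array([ 0.3522898 , -0.59524079,  0.2261414 ]), np.float64(0.009713826878372217))
```

View pics/rack.png

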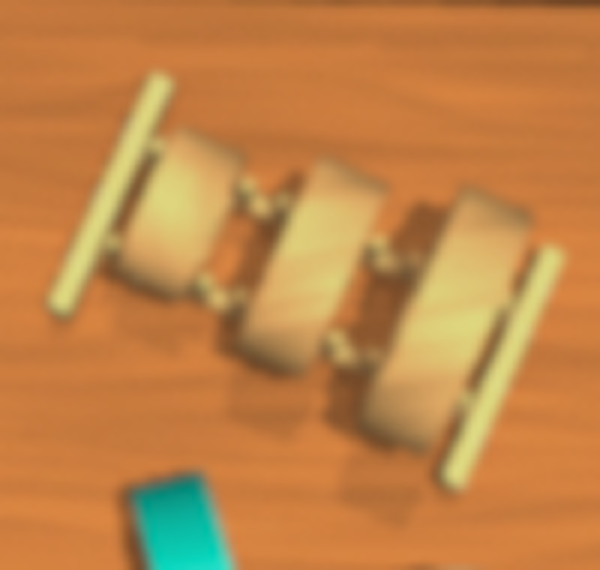

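drive_tool:
  steps: [85,0,0,40,0,85,0,0,40,0,85,0,0,40,0,85,0,0,40,0,85,0,0,40,0]
  grip_force: 40

```text
clock: 0.62
position: [0.259, -0.5682, 0.4474]
tool_rot: [-1.571, -0.0, -1.143]
force: [0.9, -0.3, 0.4]
grip_width: 0.0852
```

drive_tool:
  steps: [85,16,-36,0,0,85,16,-36,0,0,85,16,-36,0,0,85,16,-36,0,0,85,16,-36,0,0]

```text
clock: 1.03
position: [0.3286, -0.7244, 0.4455]
tool_rot: [-1.571, 0.001, -1.143]
force: [0.2, 0.2, 0.5]
grip_width: 0.0849
```

drive_tool:
  steps: [85,16,-36,0,0,85,16,-36,0,0,85,16,-36,0,0,85,16,-36,0,0,85,16,-36,0,0]

```text
clock: 1.45
position: [0.3458, -0.7788, 0.4286]
tool_rot: [-1.568, -0.012, -1.157]
force: [0.2, 0.7, -0.6]
grip_width: 0.085
```

```bash
python3 -c "
from h import *
print(monitor.observe()['qpos'].round(3))"
```

```text
[ 1.102  1.017 -0.182  0.193  0.164  1.922 -0.092]
```

drive_tool:
  steps: [85,16,-36,0,0,85,16,-36,0,0,85,16,-36,0,0,85,16,-36,0,0,85,16,-36,0,0]

```text
clock: 1.87
position: [0.3562, -0.7958, 0.4057]
tool_rot: [-1.573, -0.04, -1.141]
force: [-0.1, -0.5, 0.1]
grip_width: 0.0848
```

drive_tool:
  steps: [85,0,0,41,0,85,0,0,41,0,85,0,0,41,0,85,0,0,41,0,85,0,0,41,0]

```text
clock: 2.28
position: [0.3455, -0.7781, 0.4487]
tool_rot: [-1.578, -0.038, -1.137]
force: [0.2, -0.8, 0.0]
grip_width: 0.0848
```

```bash
python3 -c "
from h import *
o=monitor.observe();print(o['qpos'].round(3),R.from_euler('xyz',o['tool_rot']).as_matrix()[:,1])"
```

```text
[ 1.095  1.005 -0.173  0.169  0.169  1.932 -0.069] [ 0.00965996 -0.03750995 -0.99924956]
```

drive_tool:
  steps: [85,16,-36,10,0,85,16,-36,10,0,85,16,-36,10,0,85,16,-36,10,0,85,16,-36,10,0]

```text
clock: 2.7
position: [0.3521, -0.7947, 0.4331]
tool_rot: [-1.584, -0.073, -1.13]
force: [-0.4, 0.3, -0.5]
grip_width: 0.0848
```

drive_tool:
  steps: [85,-16,36,0,0,85,-16,36,0,0,85,-16,36,0,0,85,-16,36,0,0,85,0,0,0,0]

```text
clock: 3.12
position: [0.3187, -0.7266, 0.437]
tool_rot: [-1.583, -0.073, -1.125]
force: [0.3, -0.6, 0.7]
grip_width: 0.0848
```

```bash
python3 -c "
from h import *
o=monitor.observe();print(o['qpos'].round(3),R.from_euler('xyz',o['tool_rot']).as_matrix()[:,1])"
```

```text
[ 1.413  0.83  -1.001  0.744  0.728  1.735 -0.33 ] [ 0.02010797 -0.07078323 -0.99728903]
```

```bash
python3 - <<'E'
from h import *
C=cam("top")
cr=lambda u,v:(255+u/6,130+v/6)
P=lambda u,v,z:onz(C,*cr(u,v),z)
for a,b,z in (((158,80),(62,310),.03),((555,255),(455,485),.03)):
    d=P(*b,z)-P(*a,z); print("bar",P(*a,z).round(3),P(*b,z).round(3),np.linalg.norm(d).round(3),"axis yaw",np.degrees(np.arctan2(d[0],-d[1])).round(1))
print("bar-mid",((P(158,80,.03)+P(62,310,.03)+P(555,255,.03)+P(455,485,.03))/4).round(4))
# ridge edges of the middle sieve
for uv in ((283,255),(345,280),(313,267)): print(P(*uv,.141).round(4))
print("small/large ridge",P(180,212,.110).round(3),P(447,318,.170).round(3))
# face
e=np.array([[189.,196],[158,213],[107,158],[140,143]])
L=lambda a,b:np.cross([*a,1],[*b,1]); x=np.cross(L(e[0],e[2]),L(e[1],e[3])); x=x[:2]/x[2]
print("face c",x,onz(C,*x,.12).round(4))
S=cam("side"); print("bar ends z~", [tri(C,a,S,b) for a,b in (((168*.7,208*.7),(160*.7,525*.7)),((262*.7,300*.7),(385*.7,425*.7)))])
E
```

```text
bar [ 0.686 -0.063  0.03 ] [ 0.55  -0.011  0.03 ] 0.146 axis yaw -110.8
bar [ 0.59  -0.296  0.03 ] [ 0.455 -0.24   0.03 ] 0.146 axis yaw -112.2
bar-mid [ 0.5699 -0.1525  0.03  ]
[ 0.5685 -0.1331  0.141 ]
[ 0.5558 -0.167   0.141 ]
[ 0.5624 -0.1495  0.141 ]
small/large ridge [ 0.596 -0.077  0.11 ] [ 0.533 -0.22   0.17 ]
face c [148.84335443 177.39082278] [0.5411 0.3697 0.12  ]
bar ends z~ [(array([0.64387792, 0.47639288, 0.1263005 ]), np.float64(0.002349622222068494)), (array([0.42866258, 0.25195195, 0.11209018]), np.float64(0.01757157157861822))]
```

drive_tool:
  steps: [60,10,39,0,-7,60,10,39,0,-7,60,10,39,0,-7,60,10,39,0,-7,60,10,39,0,-7]

```text
clock: 3.63
position: [0.3692, -0.5447, 0.4377]
tool_rot: [-1.579, -0.076, -1.716]
force: [1.3, -0.2, 1.0]
grip_width: 0.0597
```

drive_tool:
  steps: [60,14,38,0,-7,60,14,38,0,-6,60,14,38,0,0,60,14,38,0,0,60,14,38,0,0]

```text
clock: 4.05
position: [0.4401, -0.3542, 0.4384]
tool_rot: [-1.578, -0.076, -1.936]
force: [1.1, -0.5, -0.0]
grip_width: 0.0603
```

drive_tool:
  steps: [60,21,34,0,0,60,21,34,0,0,60,21,34,0,0,60,21,34,0,0,60,21,34,0,0]

```text
clock: 4.47
position: [0.5456, -0.184, 0.4384]
tool_rot: [-1.578, -0.075, -1.936]
force: [0.1, -1.8, 0.3]
grip_width: 0.0602
```

drive_tool:
  steps: [60,10,17,-35,0,60,10,17,-35,0,60,0,0,-40,0,60,0,0,-40,0,60,0,0,-30,0]

```text
clock: 4.88
position: [0.5645, -0.1509, 0.255]
tool_rot: [-1.581, -0.075, -1.934]
force: [0.2, -0.7, -0.6]
grip_width: 0.06
```

```bash
python3 - <<'E'
from h import *
o=monitor.observe();print(o['clock'],o['position'],o['tool_rot'],o['qpos'].round(2))
S=cam("side"); C=cam("top")
a=cv2.resize(S["im"][110:260,180:330,::-1],(600,600),interpolation=cv2.INTER_CUBIC)
cv2.imwrite("pics/ap.png",a)
for n,P in dict(tip=o['position']+R.from_euler('xyz',o['tool_rot']).as_matrix()[:,1]*.014,ridge=np.array([.565,-.15,.141])).items(): print(n,(proj(S,P)-[180,110])*4)
E
```

```text
4.8833 [ 0.56452013 -0.15091309  0.25496374] [-1.58055805 -0.07526169 -1.9342716 ] [ 0.76  0.62 -0.96  1.65  0.6   1.22 -2.3 ]
tip [[253.50165771 138.11066255]]
ridge [[255.69597897 274.17469796]]
```

View pics/ap.png

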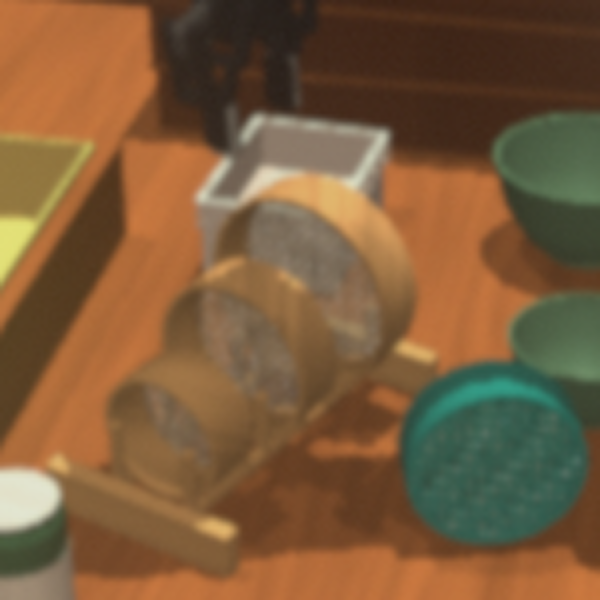

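The crop shows the middle sieve's rim top at about (260,270), between the small sieve (180,360) and the large one (310,180). It is the tan, middle-sized one, and the gripper is straight above it. Descending to grip.

drive_tool:
  steps: [60,0,0,-30,0,60,0,0,-30,0,60,0,0,-30,0,60,0,0,-25,0,60,0,1,-14,0]

```text
clock: 5.4
position: [0.5647, -0.1509, 0.1281]
tool_rot: [-1.579, -0.076, -1.936]
force: [-0.8, 0.2, -0.0]
grip_width: 0.0598
```

drive_tool:
  steps: [40,0,0,0,0,20,0,0,0,0,20,0,0,0,0,20,0,0,0,0,20,0,0,0,0]
  grip_force: 80

```text
clock: 5.82
position: [0.5646, -0.1505, 0.1301]
tool_rot: [-1.577, -0.076, -1.936]
force: [2.2, 0.7, 7.6]
grip_width: 0.0395
```

drive_tool:
  steps: [20,0,0,0,0,20,0,0,15,0,20,0,0,20,0,20,0,0,25,0,20,0,0,30,0]
  grip_force: 80

```text
clock: 6.23
position: [0.5628, -0.1503, 0.2202]
tool_rot: [-1.581, -0.076, -1.935]
force: [0.3, -0.3, -0.5]
grip_width: 0.0395
```

drive_tool:
  steps: [20,0,0,40,0,20,0,0,40,0,20,0,0,40,0,20,0,0,40,0,20,0,0,40,0]

```text
clock: 6.65
position: [0.5625, -0.1499, 0.4223]
tool_rot: [-1.579, -0.076, -1.935]
force: [0.8, 0.5, -0.9]
grip_width: 0.0395
```

```bash
python3 - <<'E'
from h import *
o=monitor.observe();print(o['clock'],o['position'],o['grip_width'],o['force'],o['qpos'].round(2))
S=cam("side")
cv2.imwrite("pics/lift.png",cv2.resize(S["im"][0:300,100:500,::-1],(800,600),interpolation=cv2.INTER_CUBIC))
E
```

```text
6.65 [ 0.56250347 -0.14991351  0.42232015] 0.039526262768828306 [ 0.82804172  0.49658523 -0.88506989] [ 0.78  0.48 -1.02  1.41  0.47  1.53 -2.16]
```

View pics/lift.png

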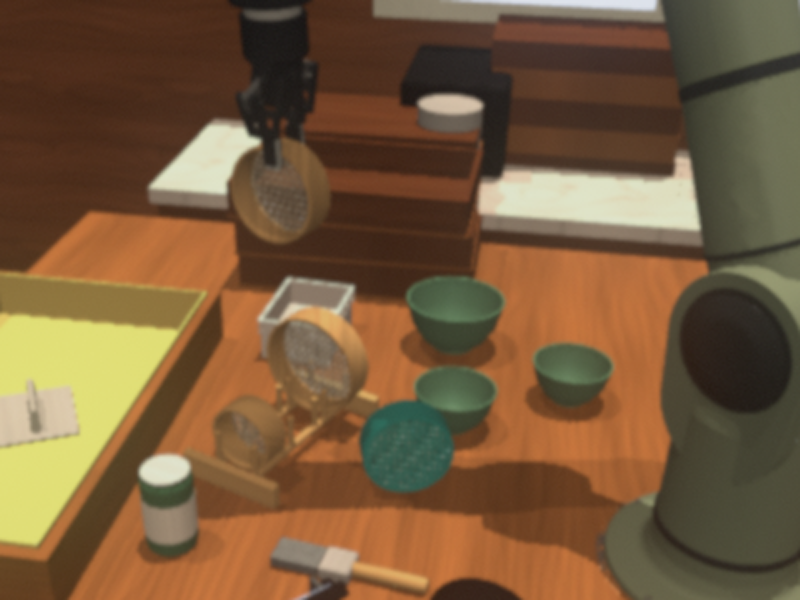

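The lift worked: the middle sieve hangs in the gripper at (280,190), and the large (318,360) and small (250,435) sieves are still in the rack. The earlier test showed that pushing past the reach limit builds up a tool tilt that stays. So I'll turn the jaw axis radial, go out to the limit and build up about 0.6–0.7 rad there.

drive_tool:
  steps: [20,18,-11,2,7,20,18,-11,2,7,20,18,-11,2,7,20,18,-11,2,7,20,18,-11,2,7]

```text
clock: 7.12
position: [0.6536, -0.2059, 0.4302]
tool_rot: [-1.58, -0.076, -1.319]
force: [-0.3, -0.5, -0.5]
grip_width: 0.0393
```

drive_tool:
  steps: [20,18,-11,2,7,20,18,-11,2,7,20,18,-11,2,7,20,18,-11,2,7,20,18,-11,2,7]

```text
clock: 7.53
position: [0.7434, -0.2611, 0.44]
tool_rot: [-1.579, -0.076, -0.708]
force: [0.5, -0.0, -0.1]
grip_width: 0.0393
```

drive_tool:
  steps: [20,20,-11,0,7,20,20,-11,0,7,20,20,-11,0,7,20,37,-14,10,0,20,37,-14,10,0]

```text
clock: 7.95
position: [0.8209, -0.3032, 0.4383]
tool_rot: [-1.586, -0.103, -0.383]
force: [0.4, -0.8, -0.3]
grip_width: 0.0391
```

drive_tool:
  steps: [20,37,-14,10,0,20,37,-14,10,0,20,37,-14,10,0,20,37,-14,10,0,20,37,-14,10,0]

```text
clock: 8.37
position: [0.8517, -0.3094, 0.4264]
tool_rot: [-1.576, -0.175, -0.369]
force: [-0.4, -0.3, -1.5]
grip_width: 0.0394
```

```bash
python3 -c "
from h import *
o=monitor.observe();print(o['qpos'].round(3),R.from_euler('xyz',o['tool_rot']).as_matrix())"
```

```text
[ 0.368  1.045 -1.025  0.168  0.986  1.832 -0.149] [[ 0.91829645  0.16083834  0.36174945]
 [-0.35542658 -0.06751253  0.93226284]
 [ 0.17436623 -0.98466902 -0.0048303 ]]
```

drive_tool:
  steps: [20,35,-13,18,0,20,35,-13,18,0,20,35,-13,18,0,20,35,-13,18,0,20,35,-13,18,0]

```text
clock: 8.78
position: [0.856, -0.3136, 0.4156]
tool_rot: [-1.585, -0.172, -0.356]
force: [0.5, -1.5, -1.1]
grip_width: 0.0394
```

drive_tool:
  steps: [20,38,-14,0,0,20,38,-14,0,0,20,38,-14,0,0,20,38,-14,0,0,20,38,-14,0,0]

```text
clock: 9.2
position: [0.8709, -0.324, 0.3908]
tool_rot: [-1.581, -0.188, -0.358]
force: [-0.0, -0.6, -1.5]
grip_width: 0.0397
```

```bash
python3 -c "
from h import *
o=monitor.observe();print(o['qpos'].round(3),R.from_euler('xyz',o['tool_rot']).as_matrix())"
```

```text
[ 0.258  1.104  0.375  0.168 -0.333  1.693 -0.033] [[ 0.92013811  0.17112064  0.3522266 ]
 [-0.34421328 -0.07544101  0.93585569]
 [ 0.18671655 -0.98235756 -0.01051415]]
```

drive_tool:
  steps: [20,-12,4,39,0,20,-12,4,39,0,20,-12,4,39,0,20,-12,4,39,0,20,-12,4,39,0]

```text
clock: 9.62
position: [0.7833, -0.2938, 0.57]
tool_rot: [-1.582, -0.215, -0.357]
force: [0.0, -0.5, 0.1]
grip_width: 0.0392
```

drive_tool:
  steps: [20,39,-14,0,0,20,39,-14,0,0,20,39,-14,0,0,20,39,-14,0,0,20,39,-14,0,0]

```text
clock: 10.03
position: [0.8676, -0.3232, 0.4945]
tool_rot: [-1.583, -0.328, -0.356]
force: [0.0, 0.3, -1.2]
grip_width: 0.0392
```

```bash
python3 -c "
from h import *
o=monitor.observe();print(o['qpos'].round(3),R.from_euler('xyz',o['tool_rot']).as_matrix())"
```

```text
[ 0.229  1.046  1.053  0.168 -0.977  1.678  0.032] [[ 0.88727695  0.29801431  0.3520328 ]
 [-0.32984293 -0.12352527  0.93591941]
 [ 0.32240233 -0.94653525 -0.01130321]]
```

drive_tool:
  steps: [20,-12,4,39,0,20,-12,4,39,0,20,-12,4,39,0,20,-12,4,39,0,20,-12,4,39,0]

```text
clock: 10.45
position: [0.7684, -0.2887, 0.6613]
tool_rot: [-1.583, -0.369, -0.355]
force: [0.7, -0.8, 0.1]
grip_width: 0.0395
```

drive_tool:
  steps: [20,39,-14,0,0,20,39,-14,0,0,20,39,-14,0,0,20,39,-14,0,0,20,39,-14,0,0]

```text
clock: 10.87
position: [0.8686, -0.3237, 0.5803]
tool_rot: [-1.583, -0.479, -0.354]
force: [0.8, -0.2, -0.9]
grip_width: 0.0395
```

```bash
python3 -c "
from h import *
o=monitor.observe();print(o['qpos'].round(3),R.from_euler('xyz',o['tool_rot']).as_matrix())"
```

```text
[ 0.222  0.962  1.063  0.168 -0.977  1.612  0.033] [[ 0.83269166  0.4276716   0.35174082]
 [-0.30753201 -0.1710703   0.93603366]
 [ 0.46048742 -0.88759898 -0.0109261 ]]
```

drive_tool:
  steps: [20,-12,4,39,0,20,-12,4,39,0,20,-12,4,39,0,20,-12,4,39,0,20,-12,4,39,0]

```text
clock: 11.28
position: [0.7632, -0.287, 0.736]
tool_rot: [-1.584, -0.53, -0.352]
force: [0.4, -1.0, -0.2]
grip_width: 0.0394
```

drive_tool:
  steps: [20,39,-14,0,0,20,39,-14,0,0,20,39,-14,0,0,20,39,-14,0,0,20,39,-14,0,0]

```text
clock: 11.7
position: [0.8746, -0.3262, 0.6538]
tool_rot: [-1.585, -0.634, -0.351]
force: [-0.6, -0.7, -0.1]
grip_width: 0.0398
```

drive_tool:
  steps: [20,-12,4,39,0,20,-12,4,39,0,20,39,-14,0,0,20,39,-14,0,0,20,39,-14,0,0]

```text
clock: 12.12
position: [0.8955, -0.3338, 0.6696]
tool_rot: [-1.586, -0.722, -0.35]
force: [1.0, -0.3, -1.3]
grip_width: 0.0393
```

```bash
python3 -c "
from h import *
o=monitor.observe();print(o['qpos'].round(3),R.from_euler('xyz',o['tool_rot']).as_matrix())"
```

```text
[ 0.216  0.901  1.063  0.168 -0.972  1.429  0.034] [[ 0.70530612  0.61526331  0.35212829]
 [-0.25734712 -0.24061611  0.93588266]
 [ 0.660542   -0.75070297 -0.01137177]]
```

drive_tool:
  steps: [20,-30,20,-5,0,20,-25,30,-5,0,20,-20,34,-10,0,20,-17,36,-10,0,20,-17,36,-10,0]

```text
clock: 12.53
position: [0.8445, -0.2358, 0.6513]
tool_rot: [-1.588, -0.727, -0.351]
force: [1.5, 1.3, 0.9]
grip_width: 0.0395
```

drive_tool:
  steps: [20,-15,36,-10,-5,20,-15,36,-10,-5,20,-15,36,-10,-5,20,-15,36,-10,-5,20,-15,36,-10,-5]

```text
clock: 12.95
position: [0.7786, -0.0724, 0.6057]
tool_rot: [-1.588, -0.725, -0.747]
force: [1.2, -0.0, -1.0]
grip_width: 0.0393
```

```bash
python3 -c "
from h import *
o=monitor.observe();print(o['qpos'].round(3),R.from_euler('xyz',o['tool_rot']).as_matrix())"
```

```text
[-0.797  0.718  1.397  1.113 -0.418  1.145 -0.445] [[ 0.54931741  0.47443222  0.6878695 ]
 [-0.50859707 -0.46332294  0.72571404]
 [ 0.66300784 -0.74849577 -0.01321652]]
```

drive_tool:
  steps: [20,-13,32,-18,-2,20,-13,32,-18,0,20,-13,32,-18,0,20,-13,32,-18,0,20,-13,32,-18,0]

```text
clock: 13.37
position: [0.7137, 0.0876, 0.5147]
tool_rot: [-1.589, -0.722, -0.777]
force: [1.0, 0.9, -0.8]
grip_width: 0.0392
```

drive_tool:
  steps: [20,-13,32,-18,0,20,-13,32,-18,0,20,-13,32,-18,0,20,-13,32,-18,0,20,-13,32,-18,0]

```text
clock: 13.78
position: [0.6486, 0.2476, 0.4245]
tool_rot: [-1.59, -0.722, -0.777]
force: [0.9, 1.0, -1.1]
grip_width: 0.0395
```

```bash
python3 -c "
from h import *
o=monitor.observe();print(o['qpos'].round(3),R.from_euler('xyz',o['tool_rot']).as_matrix())"
```

```text
[-1.419  0.877  1.388  1.455 -0.252  1.071 -1.017] [[ 0.53513329  0.45725891  0.71031447]
 [-0.5263398  -0.47720967  0.70373101]
 [ 0.66075621 -0.75045667 -0.01469721]]
```

```bash
python3 - <<'E'
from h import *
o=monitor.observe();M=R.from_euler('xyz',o['tool_rot']).as_matrix()
c=o['position']+.049*M[:,1]; th=np.linspace(0,2*np.pi,24)
out=[]
for n in("side","top"):
    C=cam(n); im=C["im"][:,:,::-1].copy(); cv2.imwrite(f"pics/raw_{n}.png",im)
    b=(0,20) if n=="side" else (60,60)
    q=proj(C,c)[0]; print(n,"centre",q,"moved crop",b)
    im=cv2.resize(im,None,fx=2,fy=2,interpolation=cv2.INTER_CUBIC)
    for s,col in((.021,(255,0,255)),(-.021,(255,255,0))):
        P=c+s*M[:,0]+.06*(np.cos(th)[:,None]*M[:,1]+np.sin(th)[:,None]*M[:,2])
        for p in proj(C,P)*2: cv2.circle(im,tuple(np.round(p).astype(int)),1,col,-1)
    u,v=int(q[0]*2),int(q[1]*2); u0=max(0,u-250);v0=max(0,v-250) 
    out.append(cv2.resize(im[v0:v0+560,u0:u0+400],(400,560)));print(u0,v0)
cv2.imwrite("pics/held.png",np.hstack(out))
E
```

```text
side centre [136.13219877 157.70871803] moved crop (0, 20)
22 65
top centre [178.54419243 118.95962453] moved crop (60, 60)
107 0
```

View pics/held.png

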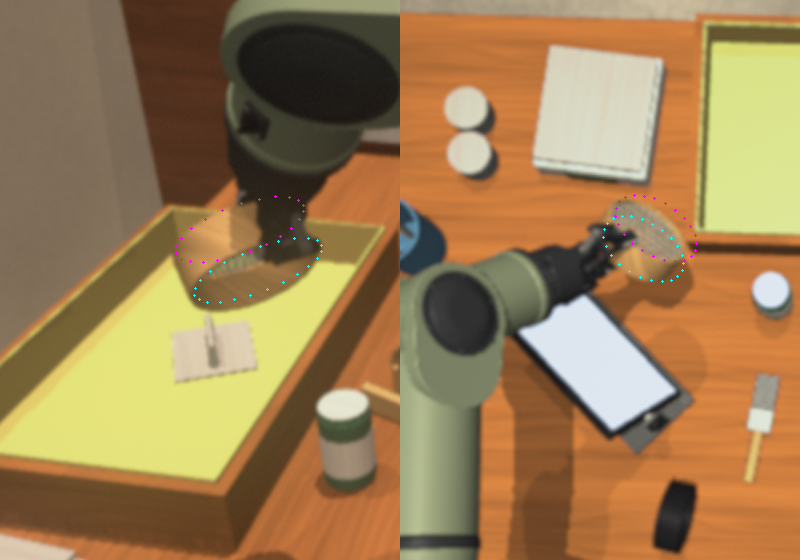

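The held sieve lies within about 5 mm of the predicted outline: top hull centre (646,240) against the predicted (650,238). The panel is unmoved at (600,360). Moving in to the face.

drive_tool:
  steps: [20,-8,9,-20,0,20,-8,9,-20,0,20,-8,9,-20,0,20,-8,9,-20,0,20,-8,9,-20,0]

```text
clock: 14.3
position: [0.6092, 0.2913, 0.3242]
tool_rot: [-1.591, -0.723, -0.778]
force: [0.5, 0.8, -0.2]
grip_width: 0.0398
```

drive_tool:
  steps: [20,-8,9,-20,0,20,-8,9,-20,0,20,-7,9,-18,0,20,0,0,0,0,20,0,0,0,0]

```text
clock: 14.72
position: [0.5866, 0.318, 0.267]
tool_rot: [-1.593, -0.726, -0.775]
force: [0.4, -1.0, 0.1]
grip_width: 0.0395
```

```bash
python3 - <<'E'
from h import *
o=monitor.observe();M=R.from_euler('xyz',o['tool_rot']).as_matrix()
print(o['clock'],o['position'],o['force'],o['qpos'].round(2),M[:,0])
c=o['position']+.049*M[:,1]; n=np.array([.535,-.547,.644]);w=np.array([.714,.70,0]);z=np.cross(n,w); z*=np.sign(z[2])
d=c-np.array([.541,.370,.12]);print("off",d@n,d@w,d@z,"ang",np.degrees(np.arccos(M[:,0]@n)))
th=np.linspace(0,2*np.pi,24); out=[]
for nm in("side","top"):
    C=cam(nm); im=cv2.resize(C["im"][:,:,::-1].copy(),None,fx=3,fy=3,interpolation=cv2.INTER_CUBIC)
    for s,col in((.021,(255,0,255)),(-.021,(255,255,0))):
        P=c+s*M[:,0]+.06*(np.cos(th)[:,None]*M[:,1]+np.sin(th)[:,None]*M[:,2])
        for p in proj(C,P)*3: cv2.circle(im,tuple(np.round(p).astype(int)),1,col,-1)
    u,v=(proj(C,c)[0]*3).astype(int); u0=max(0,u-200);v0=max(0,min(v-260,1260-520))
    out.append(im[v0:v0+520,u0:u0+400]);print(nm,u0,v0,u,v)
cv2.imwrite("pics/final.png",np.hstack(out))
E
```

```text
14.7167 [0.58655068 0.31800381 0.26697598] [ 0.42264421 -0.99629533  0.13881985] [-1.56  1.06  1.3   1.63 -0.36  0.92 -1.17] [ 0.53393901 -0.52331204  0.6641187 ]
off 0.14878249952731412 -0.004307264020639403 0.019022719708892577 ang 1.6175886189271875
side 294 500 494 760
top 295 193 495 453
```

View pics/final.png

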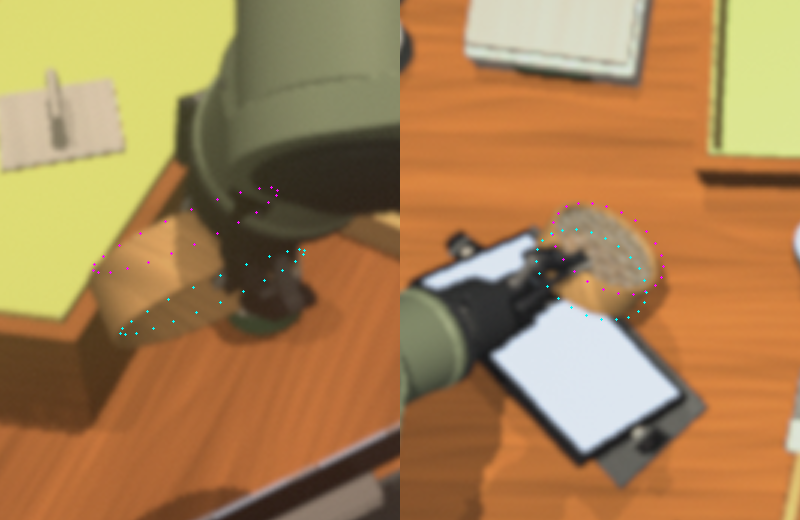

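At this point the sieve is 149 mm out, 19 mm high and square to the face within a few degrees. The outlines overlap within about 6 mm and the panel looks unmoved. Closing the last 45 mm.

drive_tool:
  steps: [20,-5,7,-13,0,20,-5,7,-13,0,20,-6,8,-12,0,20,0,0,0,0,20,0,0,0,0]

```text
clock: 15.23
position: [0.5704, 0.3401, 0.2288]
tool_rot: [-1.593, -0.726, -0.775]
force: [-0.3, -0.4, 0.1]
grip_width: 0.0392
```

drive_tool:
  steps: [20,0,0,0,0,20,0,0,0,0,20,0,0,0,0,20,0,0,0,0,20,0,0,0,0]

```text
clock: 15.65
position: [0.571, 0.3393, 0.2299]
tool_rot: [-1.591, -0.725, -0.778]
force: [-1.1, -0.1, -0.6]
grip_width: 0.0396
```

```bash
python3 - <<'E'
from h import *
o=monitor.observe();M=R.from_euler('xyz',o['tool_rot']).as_matrix()
print(o['clock'],o['position'],o['force'],o['qpos'].round(2),np.abs(o['qd']).max())
c=o['position']+.049*M[:,1]; n=np.array([.535,-.547,.644]);w=np.array([.714,.70,0]);z=np.cross(n,w); z*=np.sign(z[2])
d=c-np.array([.541,.370,.12]);print("off",d@n,d@w,d@z,"ang",np.degrees(np.arccos(M[:,0]@n)),"c",c)
th=np.linspace(0,2*np.pi,24); out=[]
for nm in("side","top"):
    C=cam(nm); im=cv2.resize(C["im"][:,:,::-1].copy(),None,fx=3,fy=3,interpolation=cv2.INTER_CUBIC)
    # predicted sieve, axis as tool x (magenta) and as if it had kept upright when gripped: tilt 0.076 less (cyan); lower edge only
    for k,col in((0,(255,0,255)),(.076,(255,255,0))):
        Q=M@R.from_euler('z',k).as_matrix() if (M@R.from_euler('z',k).as_matrix())[2,0]<=M[2,0] else M@R.from_euler('z',-k).as_matrix()
        cc=o['position']-M[:,1]*.011+Q[:,1]*.06
        for s in(.021,-.021):
            P=cc+s*Q[:,0]+.06*(np.cos(th)[:,None]*Q[:,1]+np.sin(th)[:,None]*Q[:,2])
            for p in proj(C,P)*3: cv2.circle(im,tuple(np.round(p).astype(int)),1,col,-1)
    u,v=(proj(C,c)[0]*3).astype(int); u0=max(0,u-200);v0=max(0,min(v-260,1260-520))
    out.append(im[v0:v0+520,u0:u0+400])
cv2.imwrite("pics/final2.png",np.hstack(out))
# did the others stay: compare colours in first raw top vs now
C=cam("top"); S=cam("side"); a=cv2.resize(cv2.imread("pics/side0.png"),(560,420)); 
df=cv2.absdiff(a,S["im"][:,:,::-1]).max(2); 
for nm,(x0,x1,y0,y1) in dict(caddy=(165,205,225,280),small=(205,240,195,235),large=(240,285,150,200),bowl=(300,355,135,178),tubs=(230,280,138,170),brush=(235,315,265,300)).items(): print(nm,int(np.median(df[y0:y1,x0:x1])))
E
```

```text
15.65 [0.57098727 0.3392956  0.22989969] [-1.12112985 -0.08331199 -0.59641658] [-1.58  1.11  1.27  1.65 -0.39  0.9  -1.22] 0.002119579683446934
off 0.10488567304064257 -0.0004961156231668058 0.007462098943941664 ang 1.4983273316587826 c [0.59345392 0.31578826 0.1932438 ]
caddy 58
small 47
large 41
bowl 54
tubs 5
brush 5
```

View pics/final2.png

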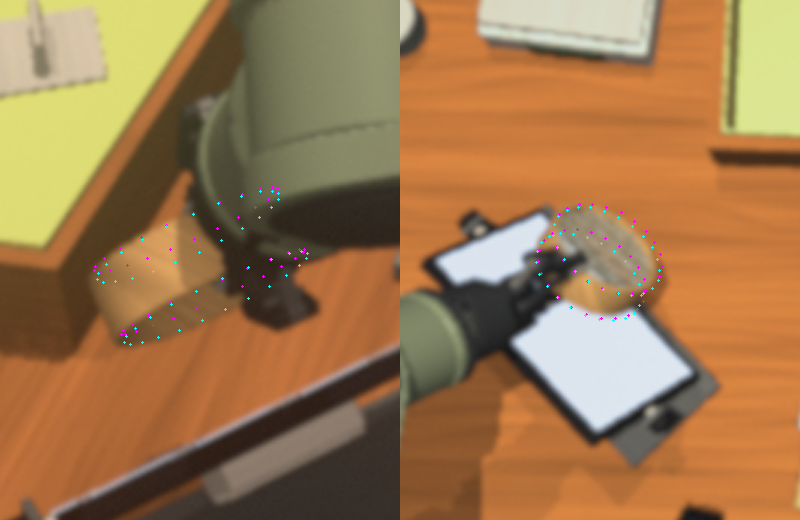

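The cyan outline, with about 4° less tilt than the tool, fits the sieve at (160,290) in the side view. That puts the mesh within about 5° of the face. The side-view differences are probably the arm blocking the view, so I'll check the other objects in the top view before handing in.

```bash
python3 - <<'E'
from h import *
C=cam("top"); a=cv2.resize(cv2.imread("pics/top0.png"),(560,420),interpolation=cv2.INTER_AREA); b=C["im"][:,:,::-1]
ok=True
for nm,(x0,x1,y0,y1) in dict(caddy=(228,252,133,160),small=(270,296,150,182),large=(312,348,158,208),bowl=(375,430,212,265),tubs=(365,420,146,190),brush=(224,244,184,243),lampend=(160,200,185,225)).items():
    p=a[y0-12:y1+12,x0-12:x1+12]; r=cv2.matchTemplate(p,np.ascontiguousarray(b[y0:y1,x0:x1]),cv2.TM_CCOEFF_NORMED); _,s,_,l=cv2.minMaxLoc(r)
    print(nm,"shift px",l[0]-12,l[1]-12,"score",round(s,2))
    ok&=max(abs(l[0]-12),abs(l[1]-12))<=3
print(ok)
if ok: workorder.job_done()
E
```

```text
caddy shift px 0 0 score 1.0
small shift px 0 0 score 0.98
large shift px 0 0 score 0.97
bowl shift px 0 0 score 0.85
tubs shift px 0 0 score 1.0
brush shift px 0 0 score 1.0
lampend shift px 0 0 score 1.0
True
the job is handed in; nothing more can be done
```

I drew the middle sieve out of the rack and turned it, and it is now held still in front of the lit panel. The job is handed in, at about 16 s of the 40 s allowed. The tool could only be yawed directly, so I got the backward tilt (0.73 rad) by pushing the arm repeatedly past its reach limit, well away from everything else.

**Last checks:**
- **Position:** the sieve's centre is about 105 mm off the face, and within 1 mm across and 8 mm up of the face's middle. Its centre is about 0.19 m above the counter. These figures come from the arm pose and one measurement of the panel.
- **Angle:** the tool is about 1.5° off the panel's normal. The sieve sits about 4° less tilted than the tool, so the mesh is within roughly 5° of parallel. The panel's lean was measured at about 0.70 rad from the top view; the side view agrees, at about 0.72 rad.
- **Stillness:** joint speeds are about zero, and the force on the tool is only about 1 N, which is noise level. The grip is steady at 39.5 mm, though I expected 42 mm for this sieve.
- **Other things:** in the top view, the caddy, both other sieves, bowl, tubs, brush and lamp show no shift. The bowl's match score was lower (0.85), probably because the arm's shadow moved.

One check disagreed: a side-view comparison showed large differences at the caddy, sieves and bowl. I put that down to the arm blocking the view and relied on the top view.

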